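Set up the double melting pot on the warming plate

TASK

Get the double melting pot ready: slide the handled pot across the warming plate from the plain ring to the middle of the triple-ringed warm zone, keeping its base down on the plate all the way (do not lift or tip it). Then stand the slim metal cup upright inside the pot, setting it down on the pot's floor rather than dropping it, and let go. Leave the jug, the mould block and the brush where they are.

Things in the scene. Friction and masses are not known exactly. Their poses are not given: they have to be found in the camera images.
- plate: Two-zone warming plate fixed to the bench: dark steel slab 300 x 460 mm, 24 mm thick, with an aluminium control strip (12 mm higher, two small knobs up to 24 mm above the plate's top) along its far (+x) edge, 111 to 146 mm from the centre. Origin: centre of the underside; x across the plate (away from the robot), y along its length, z up.
- warm_zone: Warm zone on the plate: three concentric white painted rings, flush, the outer one 148 mm in outer diameter, no obstacle. Origin: centre of the rings, on the plate's top surface (24 mm above the bench).
- rest_zone: Resting place on the plate: one plain white painted ring of 148 mm outer diameter, flush; the pot starts on it. Origin: centre, on the plate's top. Which end of the plate has which zone varies; the centres are about 230 mm apart.
- pot: Loose, low steel pot, about 0.5 kg, 110 mm outer diameter, 62 mm tall, wall 4 mm, floor 5 mm thick, open top (inner diameter 102 mm), with one straight black handle. Origin: centre of the underside; z up; the handle points along the pot's own -x.
- pot_grip (a point): Point in the middle of the pot's handle, 120 mm from the pot's axis along its -x and 50 mm above its underside. The handle is a level bar 20 mm wide, 14 mm high, from 75 to 170 mm from the pot's axis; free space all round and below. The point's x axis lies along the handle (pointing to the pot).
- cup: Slim plain aluminium cup, loose, about 0.12 kg, standing upright on the bench to one side of the plate (left or right varies): 100 mm tall, outer diameter 58 mm at the foot and 62 mm at the rim, wall 3 mm, open top, no handle. Origin: centre of the underside; z up.
- mould: Bystander: white two-part plaster mould block with two dark bands, 80 x 70 x 53 mm, on the other side of the plate from the cup. Origin: centre of the underside.
- jug: Bystander: white plastic jug with a handle, 110 mm in diameter, 130 mm tall, far right. Origin: centre of the underside.
- brush: Bystander: paint brush with a wooden handle lying on the bench, far left. Origin: underside, near its middle.
Not all that is in view belongs to the job. Leave any purple look-alike of the cup alone.

How it is judged:
By the outcome, as a careful person would: the job done as asked, in the order asked, and still so for the second after the job is handed in, with the robot touching nothing.
It also fails if it takes over 56 s, if anything falls off the work surface, if the arm or the gripper's body presses on something with over 40 N, if the wrist force passes 120 N, or if a joint passes its speed limit or range.

ROBOT

A 6-joint arm with a two-finger parallel gripper is mounted at the origin on the work surface. World frame = base frame: x ahead of the robot, y to its left, z up, the work surface at z = 0. Lengths are in m, angles in degrees, forces in N, time in s.
With the tool pointing down it reaches from about 0.375 to 0.9 m from the base axis. Payload 3.1 kg.
Tool frame: the origin (TCP) lies on the centre line of the jaws, within the pads' length; the fingertips stand 19 mm ahead of it and the grasp point (between the pads) is the TCP (tips_ahead is the distance from the TCP to the fingertips, in m); z points along the fingers, y is the line along which they close (so a half turn about z gives the same grasp; the last joint's range is limited). The gripper opens to 87 mm and grips with 3 to 60 N. Pads are 19 mm wide; open, the fingers measure 117 mm over their backs; the gripper's body (75 mm by 190 mm) begins 51 mm behind the grasp point.
Start: joints at [63.742, 30.224, 82.088, -0, 67.689, -10.227], TCP at [0.173, 0.601, 0.242] pointing down, gripper open.
Joint ranges: [-176.69, 176.69], [-43.24, 126.21], [12.49, 139.97], [-82, 262], [0, 151.66], [-163.58, 163.58]. Speed limits (degrees/s): [159.86, 159.86, 180, 180, 180, 180].

INTERFACE

Orientations are given as a 3x3 rotation matrix whose columns are the frame's x, y, z axes.
In Python, from rig import read_state, capture, hand_in, trace, landmark_of, tips_ahead gives the robot as it stands.
- The arm moves only by the shell command python3 -m jog 'ROWS'. ROWS is JSON, a list of rows, each an object of numbers: "tx", "ty", "tz": the shift along the tool's x, y, z in cm; "roll": the turn about the tool's z in rad; "jaw": the opening, from 0 (shut) to 1 (fully open). A call has 1 to 8 rows; each row shifts and turns the commanded pose from where the row before left it, along the tool's axes as they then stand; what a row does not reach is not made up. A row lasts 1/10 s, in which the tool goes at most 50 mm and 8.59 degrees, less where a joint would pass 70% of its speed; a pose out of reach is approached as far as the arm can. A call with a gripper value outside its range is refused whole. The fingers move at their own pace and stop on an object; the grip force is fixed at half the most. Time passes only in rows, so rows that do not move let the fingers close. It gives the time, the measured TCP pose, the force, the opening and the grip force at its end, in the units of the state.
- read_state(): the state, without advancing time (a new reading comes with each control period).
- capture(name): name is "side" or "top" or "wrist"; returns a dict with "img" (384x512x3 uint8, red, green, blue), "vertical_fov" (degrees; the focal length in pixels is half the picture's height over the tangent of half this angle, whatever the lens; pixels are square), "cx", "cy" (the principal point, pixels), "k1" (the pictures are not rectified: a ray, as slopes to the right and down, at radius r is drawn at 1 + k1 r^2 times it, then the intrinsics apply), "cam_to_world" (4x4, takes a point from camera to world coordinates); the wrist camera has in their place "tool_from_camera" (4x4, takes a point from camera to tool coordinates, whose origin is the TCP and whose axes are the flange's). Camera axes: x right, y up, looking along -z (the intrinsics and any distortion apply to the point x, -y, -z); pixel columns grow to the right and rows downward; lengths in m; the calibration is good to about 2 mm. A picture is of the moment at which its call begins: read the wrist's pose just before it. There is no depth.
- hand_in(): hands the job in; it is judged then, once.
Trained networks look in the newest picture that a camera, given by its name, has taken for a name from the list of things; names that differ only in an ending like _2 or _b are one class to them, and where a whole thing is asked for, a point or a joint stands for the part that bears it (a point fixed in the world has none). Each returns a list of dicts, best first, with "p" (0 to 1); they miss things now and then, are a little off and sometimes report something else, mostly with a low value. They report only what shows in the picture. A call takes as long as a camera call. They do not tell look-alikes from the thing itself.
- trace(camera, thing): "pixels" (384x512 bool, what is visible of it) and "bbox" ([left, top, width, height] in pixels, round what is visible of it).
- landmark_of(camera, thing): "point" ([row, column] in pixels: a listed point, or the origin of a listed thing).
The state is a dict: "time_s": time; "joint_positions": joint angles; "qvel": joint speeds; "tau": joint torques, N m; "position": TCP position; "tcp_rot": TCP orientation; "force": force on the tool from outside, world axes, zero at the start; "moment": the same for the moment, N m; "opening": opening from 0.0 (shut) to 1.0 (fully open); "grasp_force": force on a finger pad.
Only numpy, scipy, OpenCV 4.12 (cv2) and the standard library are available. Lean on these libraries where they do the work, as an engineer would, in place of code of your own. Each camera call takes 0.05 s, during which the arm holds its last target. There are 200 camera calls.

## Working session

There is one attempt and no reset: what is moved stays moved. The work goes in short steps, Python scripts to look and compute and a shell command to move; the robot and the scene stay as the last step left them, time stands still between calls to the robot, and variables do not carry over. Pictures are saved under pics/ and viewed, at most 10 in all, crops included, and the job is handed in when it is done.

```bash
mkdir -p pics
cat > h.py <<'E'
import numpy as np, cv2
from rig import *
def K(c):
    H,W=c["img"].shape[:2]; f=H/2/np.tan(np.radians(c["vertical_fov"])/2); return f
def c2w(c,st=None):
    if "cam_to_world" in c: return np.array(c["cam_to_world"])
    T=np.eye(4);T[:3,:3]=st["tcp_rot"];T[:3,3]=st["position"]; return T@np.array(c["tool_from_camera"])
def ray(c,rc,st=None):
    f=K(c); d=np.array([(rc[1]-c["cx"])/f,(rc[0]-c["cy"])/f]); u=d.copy()
    for _ in range(20): u=d/(1+c["k1"]*(u@u))
    M=c2w(c,st); return M[:3,3], M[:3,:3]@np.array([u[0],-u[1],-1])
def at(c,rc,z,st=None):
    o,d=ray(c,rc,st); return o+d*(z-o[2])/d[2]
def proj(c,p,st=None):
    M=np.linalg.inv(c2w(c,st)); q=M[:3,:3]@np.array(p)+M[:3,3]; u=np.array([q[0],-q[1]])/-q[2]
    u=u*(1+c["k1"]*(u@u)); return np.array([c["cy"]+K(c)*u[1],c["cx"]+K(c)*u[0]])
def save(img,n,s=1.5): cv2.imwrite("pics/"+n,cv2.resize(img[...,::-1],None,fx=s,fy=s,interpolation=cv2.INTER_CUBIC))
E
python3 - <<'E'
from h import *
np.set_printoptions(precision=4,suppress=True)
for cam in ("top","side"):
    c=capture(cam); save(c["img"],cam+"0.png")
    print(cam,c["vertical_fov"],c2w(c)[:3,3])
    for n,z in [("plate",0),("warm_zone",.024),("rest_zone",.024),("pot",.024),("pot_grip",.074),("cup",0),("mould",0),("jug",0),("brush",0)]:
        for r in landmark_of(cam,n)[:3]: print(n,round(r["p"],2),np.round(r["point"],1),at(c,r["point"],z)[:2])
    for n in ("cup","pot"):
        for r in trace(cam,n)[:3]: print("trace",n,round(r["p"],2),r["bbox"])
print(read_state()["tcp_rot"],read_state()["position"])
E
```

```text
top 45.06912059409378 [ 0.3744 -0.0153  1.44  ]
plate 0.72 [170.  263.9] [ 0.5777 -0.0246]
warm_zone 0.81 [164.7 300.5] [ 0.5884 -0.1381]
warm_zone 0.57 [198.4 236. ] [0.4882 0.0632]
pot 0.9 [164.1 219.8] [0.596  0.1118]
cup 0.72 [245.4 331.8] [ 0.3372 -0.2303]
cup 0.58 [207.8 370.7] [ 0.4511 -0.3573]
mould 0.68 [208.1 138.7] [0.4656 0.374 ]
jug 0.49 [166.7 267.2] [ 0.588  -0.0352]
brush 0.82 [140.  133.4] [0.6857 0.3934]
trace cup 0.85 [326.0, 238.6, 26.2, 20.6]
trace cup 0.68 [364.2, 197.4, 24.6, 20.2]
trace pot 0.76 [205.0, 144.6, 37.0, 72.1]
side 44.97969223925705 [ 0.207  -1.2781  0.9198]
plate 0.63 [212.5 282.6] [ 0.5684 -0.023 ]
warm_zone 0.54 [224.3 301. ] [ 0.5991 -0.1333]
rest_zone 0.45 [187.6 283.5] [0.6036 0.0947]
pot 0.75 [189.2 281.4] [0.5934 0.0861]
pot_grip 0.73 [182.1 251.6] [0.4828 0.0795]
cup 0.96 [287.  269.9] [ 0.4389 -0.3613]
cup 0.65 [265.4 229.2] [ 0.3439 -0.2467]
cup 0.35 [210.7 283.9] [ 0.5756 -0.0136]
mould 0.95 [159.3 230.8] [0.4612 0.3959]
jug 0.94 [281.4 349.5] [ 0.6624 -0.3922]
jug 0.61 [189.7 283.9] [0.6118 0.1171]
brush 0.64 [155.5 285.2] [0.6886 0.374 ]
trace cup 0.64 [262.0, 252.9, 20.6, 39.0]
trace cup 0.64 [215.0, 227.6, 18.7, 44.5]
trace pot 0.75 [240.4, 167.9, 54.9, 27.8]
[[-0.9611  0.2761  0.    ]
 [ 0.2761  0.9611  0.    ]
 [-0.      0.     -1.    ]] [0.1726 0.6007 0.2416]
```

View pics/top0.png

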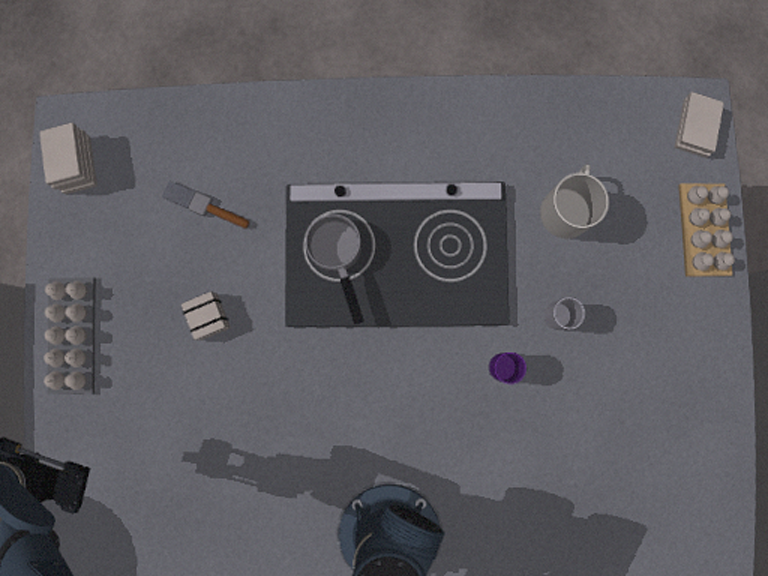

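Run:
```python
import cv2,numpy as np
a=cv2.imread("pics/side0.png")
b=a[int(215*1.5):int(305*1.5),int(195*1.5):int(305*1.5)]
cv2.imwrite("pics/crop.png",cv2.resize(b,None,fx=3.5,fy=3.5,interpolation=cv2.INTER_CUBIC))
```

```text
(no output)
```

View pics/crop.png

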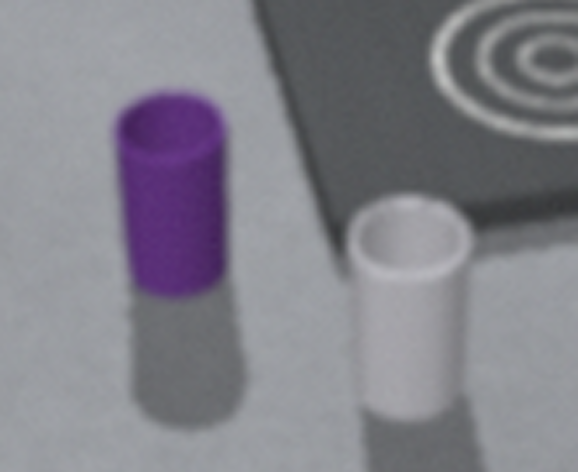

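The top view (768×576) shows the pot on the plain ring at (335,243), its handle ending near (356,320). The triple rings are at (450,245), the jug at (580,200), the mould at (205,315) and the brush at (207,205).

There are two cup candidates, in full-resolution top pixels: purple at (338,245) and bare aluminium at (379,209). The crop shows the right-hand one is plain metal, so it fits the description and is the cup. The purple one is the look-alike.

```bash
cat >> h.py <<'E'
def handle(c,st=None,name="top"):
    m=trace(name,"pot")[0]["pixels"]; g=c["img"].max(2)
    return m
E
python3 - <<'E'
from h import *
from scipy.optimize import least_squares
np.set_printoptions(precision=4,suppress=True)
c=capture("top"); g=c["img"].max(2).astype(float)
# ring fit: white pixels near the warm zone back-projected on plate
def px(mask,z): return np.array([at(c,p,z)[:2] for p in np.argwhere(mask)])
def ringfit(x0,R,z,lo,band=.008,w=.0):
    rr,cc=np.mgrid[:384,:512]; p0=proj(c,[*x0,z]); near=np.hypot(rr-p0[0],cc-p0[1])<40
    P=px(near&(g>lo),z); x=np.array(x0)
    for _ in range(15):
        d=np.hypot(*(P-x).T); Q=P[abs(d-R)<band]
        x=least_squares(lambda v:np.hypot(*(Q-v).T)-R,x,loss="soft_l1",f_scale=.002).x
    return x,len(Q)
print("warm",ringfit([.59,-.137],.072,.024,120))
print("rest",ringfit([.6,.1],.072,.024,120,.012))
print("g around",np.round(g[164,280:322]))
m=trace("top","pot")[0]["pixels"]; dark=m&(g<40)
rr,cc=np.nonzero(dark); P=px(dark&(np.mgrid[:384,:512][0]>178),.081)
mu=P.mean(0); u=np.linalg.svd(P-mu)[2][0]; print("handle",len(P),mu,u,np.sort((P-mu)@u)[[2,-3]])
for n,z in(("pot",.086),("cup",.1)):
    for r in trace("top",n):
        q=np.argwhere(r["pixels"]);print(n,r["p"],q.mean(0),at(c,q.mean(0),z/2)[:2])
# cup rim: bright circle
for th in (110,130): print("cuprim",ringfit([.44,-.36],.0295,.1,th,.008))
print("potrim",ringfit([.59,.11],.053,.086,110,.008))
E
```

```text
warm (array([ 0.5934, -0.136 ]), 194)
rest (array([0.5989, 0.0936]), 132)
g around [ 61.  60.  55.  59.  80. 114. 102.  56.  59.  59.  59.  61.  68. 104.
 113.  55.  61.  64.  57.  59.  59.  59.  59.  58.  56.  85. 113.  95.
  53.  59.  57.  61.  64.  73. 117. 112.  53.  63.  64.  60.  61.  57.]
handle 192 [0.4789 0.0657] [-0.9533 -0.3019] [-0.0453  0.0446]
pot 0.85 [167.594  224.2174] [0.5819 0.0967]
cup 0.72 [245.0185 338.0323] [ 0.3391 -0.2417]
cup 0.56 [208.9703 375.9979] [ 0.4445 -0.3616]
cuprim (array([ 0.4445, -0.3599]), 129)
cuprim (array([ 0.4439, -0.3584]), 47)
potrim (array([0.5983, 0.1069]), 200)
```

```bash
python3 -m jog '[{"tx":-3.4,"ty":-3.3,"jaw":1},{"tx":-3.4,"ty":-3.3},{"tx":-3.4,"ty":-3.3},{"tx":-3.4,"ty":-3.3},{"tx":-3.4,"ty":-3.3},{"tx":-3.4,"ty":-3.3},{"tx":-3.4,"ty":-3.3},{"tx":-3.4,"ty":-3.3}]'
```

```text
$[0]: bad value
```

```bash
python3 -m jog '[{"tx":-3.4,"ty":-3.3},{"tx":-3.4,"ty":-3.3},{"tx":-3.4,"ty":-3.3},{"roll":-0.147},{"roll":-0.147},{"roll":-0.147},{"roll":-0.147},{}]'; python3 -c "
from h import *
s=read_state();print(s);c=capture('wrist');save(c['img'],'w1.png')
for n in('pot_grip','pot','warm_zone','cup'):
  for r in landmark_of('wrist',n)[:2]: print(n,r['p'],r['point'],at(c,r['point'],{'pot_grip':.074,'cup':0}.get(n,.024),s))"
```

```text
{'time_s': 1.4, 'joint_positions': array([ 6.37385772e+01,  3.02234533e+01,  8.20878319e+01, -1.03934821e-03,
        6.76872913e+01, -1.02277563e+01]), 'qvel': array([ 0.02222786,  0.01630207, -0.03038333,  0.0064235 , -0.05512107,
        0.01535506]), 'tau': array([-5.97822982e-04, -4.40013456e+01, -1.76976371e+01,  6.32570358e-02,
        5.05999604e-02, -2.42841890e-05]), 'position': array([0.17260062, 0.60067862, 0.24154822]), 'tcp_rot': array([[-9.61101470e-01,  2.76195518e-01,  2.60429156e-05],
       [ 2.76195519e-01,  9.61101470e-01,  1.48554699e-05],
       [-2.09268703e-05,  2.14705506e-05, -1.00000000e+00]]), 'force': array([ 0.59004387,  0.06204089, -0.12836083]), 'moment': array([-0.00821205,  0.03296026,  0.01316215]), 'grasp_force': 0.0, 'opening': 0.9995684151375629}$[0]: bad value
```

View pics/w1.png

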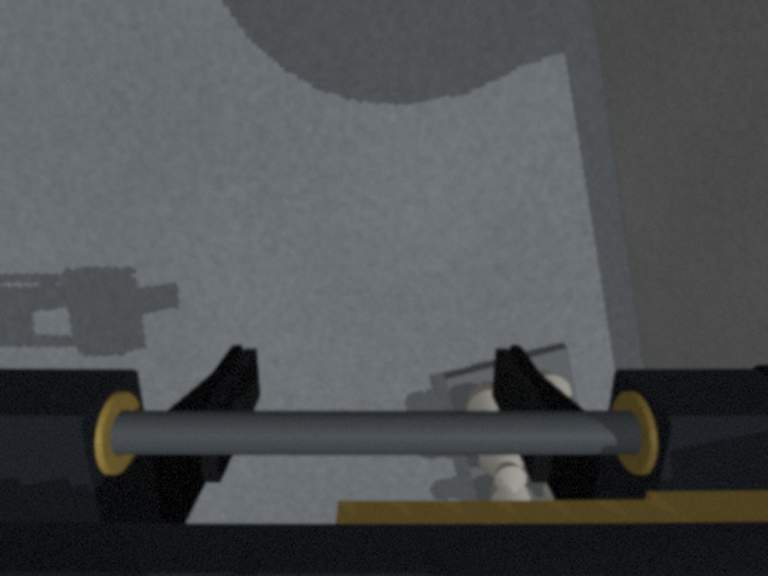

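The moves were refused, so each row probably needs every field. The wrist picture therefore shows only the bench at the start pose, with the egg-rack corner near (500,430).

```bash
python3 -m jog '[{"tx":-3.4,"ty":-3.3,"tz":0,"roll":0,"jaw":1},{"tx":-3.4,"ty":-3.3,"tz":0,"roll":0,"jaw":1},{"tx":-3.4,"ty":-3.3,"tz":0,"roll":0,"jaw":1},{"tx":-3.4,"ty":-3.3,"tz":0,"roll":0,"jaw":1},{"tx":-3.4,"ty":-3.3,"tz":0,"roll":0,"jaw":1},{"tx":-3.4,"ty":-3.3,"tz":0,"roll":0,"jaw":1},{"tx":-3.4,"ty":-3.3,"tz":0,"roll":0,"jaw":1},{"tx":-3.4,"ty":-3.3,"tz":0,"roll":0,"jaw":1}]'
```

```text
time_s: 2.45
position: [0.3619, 0.2703, 0.2419]
tcp_rot: [[-0.961, 0.276, 0.001], [0.276, 0.961, 0.0], [-0.001, 0.001, -1.0]]
force: [1.5, 0.2, -0.4]
opening: 1.001
grasp_force: 0.0
```

```bash
python3 -m jog '[{"tx":-3.4,"ty":-3.3,"tz":0,"roll":0,"jaw":1},{"tx":-3.4,"ty":-3.3,"tz":0,"roll":0,"jaw":1},{"tx":-3.4,"ty":-3.3,"tz":0,"roll":0,"jaw":1},{"tx":-3.4,"ty":-3.3,"tz":0,"roll":0,"jaw":1},{"tx":-3.4,"ty":-3.3,"tz":0,"roll":0,"jaw":1},{"tx":0,"ty":0,"tz":1,"roll":-0.147,"jaw":1},{"tx":0,"ty":0,"tz":1,"roll":-0.147,"jaw":1},{"tx":0,"ty":0,"tz":1,"roll":-0.147,"jaw":1}]' ; python3 -m jog '[{"tx":0,"ty":0,"tz":1,"roll":-0.147,"jaw":1},{"tx":0,"ty":0,"tz":0,"roll":0,"jaw":1},{"tx":0,"ty":0,"tz":0,"roll":0,"jaw":1}]'; python3 -c "
from h import *
s=read_state();print(s['joint_positions']);c=capture('wrist');save(c['img'],'w2.png')
for n in('pot_grip','pot','warm_zone','cup'):
  for r in landmark_of('wrist',n)[:2]: print(n,r['p'],r['point'],at(c,r['point'],{'pot_grip':.074,'cup':0}.get(n,.024),s))"
```

```text
time_s: 3.25
position: [0.4793, 0.0655, 0.2113]
tcp_rot: [[-0.986, -0.165, 0.001], [-0.165, 0.986, 0.0], [-0.0, -0.0, -1.0]]
force: [-0.3, 0.1, -0.2]
opening: 1.003
grasp_force: 0.0
time_s: 3.55
position: [0.479, 0.0663, 0.2017]
tcp_rot: [[-0.954, -0.3, -0.0], [-0.3, 0.954, 0.0], [0.0, 0.0, -1.0]]
force: [-0.3, -0.2, 0.5]
opening: 1.002
grasp_force: 0.0
[-5.38940606e+00  2.28228675e+01  1.04449782e+02  2.62014509e-03
  5.27297290e+01 -1.12869651e+02]
pot_grip 0.78 [195.9, 247.4] [0.4826034  0.06608962 0.074     ]
pot 0.82 [280.3, 243.5] [0.59445372 0.09582902 0.024     ]
warm_zone 0.84 [221.9, 35.2] [ 0.59355669 -0.13895623  0.024     ]
```

View pics/w2.png

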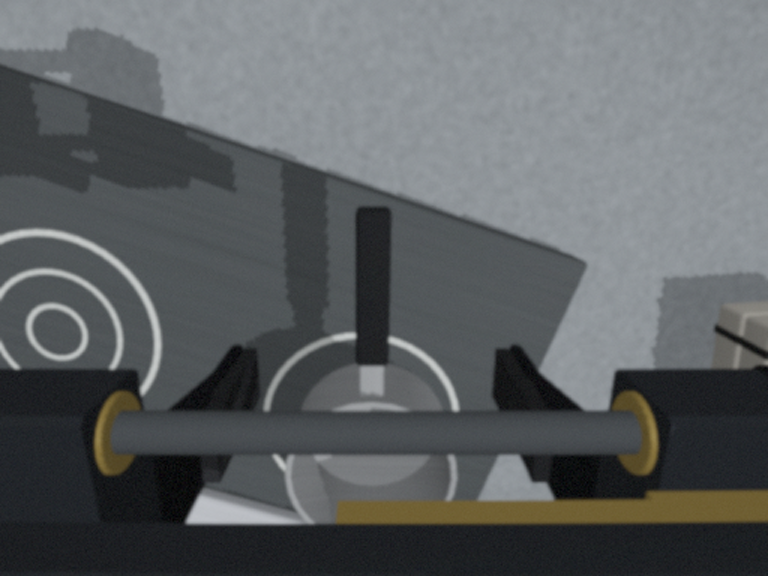

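The wrist view shows the handle vertical at column 373, midway between the fingers at 250 and 497. Going down to grip it.

```bash
python3 -m jog '[{"tx":0,"ty":0,"tz":3,"roll":0,"jaw":1},{"tx":0,"ty":0,"tz":3,"roll":0,"jaw":1},{"tx":0,"ty":0,"tz":3,"roll":0,"jaw":1},{"tx":0,"ty":0,"tz":2,"roll":0,"jaw":1},{"tx":0,"ty":0,"tz":1.7,"roll":0,"jaw":0.6},{"tx":0,"ty":0,"tz":0,"roll":0,"jaw":0.4},{"tx":0,"ty":0,"tz":0,"roll":0,"jaw":0.35}]'; python3 -m jog '[{"tx":0,"ty":0,"tz":0,"roll":0,"jaw":0.3},{"tx":0,"ty":0,"tz":0,"roll":0,"jaw":0.25},{"tx":0,"ty":0,"tz":0,"roll":0,"jaw":0.2},{"tx":0,"ty":0,"tz":0,"roll":0,"jaw":0},{"tx":0,"ty":0,"tz":0,"roll":0,"jaw":0},{"tx":0,"ty":0,"tz":0,"roll":0,"jaw":0}]'
```

```text
time_s: 4.5
position: [0.4792, 0.0663, 0.0748]
tcp_rot: [[-0.953, -0.303, 0.0], [-0.303, 0.953, -0.0], [-0.0, -0.0, -1.0]]
force: [-0.3, 0.1, 0.0]
opening: 0.815
grasp_force: 0.0
time_s: 5.1
position: [0.479, 0.0663, 0.0747]
tcp_rot: [[-0.953, -0.303, 0.0], [-0.303, 0.953, -0.0], [-0.0, -0.0, -1.0]]
force: [-0.2, -1.0, 1.1]
opening: 0.264
grasp_force: 0.5
```

```bash
python3 -m jog '[{"tx":0,"ty":0,"tz":0,"roll":0,"jaw":0},{"tx":0,"ty":0,"tz":0,"roll":0,"jaw":0},{"tx":0,"ty":0,"tz":0,"roll":0,"jaw":0}]'; python3 -m jog '[{"tx":0.16,"ty":-0.5,"tz":0,"roll":0,"jaw":0},{"tx":0.32,"ty":-1,"tz":0,"roll":0,"jaw":0},{"tx":0.32,"ty":-1,"tz":0,"roll":0,"jaw":0}]'; python3 -c "
from h import *
c=capture('side');s=read_state();print(s['position'])
for n in('pot','pot_grip'):
  for r in landmark_of('side',n)[:1]: print(n,r['p'],r['point'],at(c,r['point'],.074 if n=='pot_grip' else .024))"
```

```text
time_s: 5.4
position: [0.4791, 0.0661, 0.0747]
tcp_rot: [[-0.953, -0.303, 0.0], [-0.303, 0.953, -0.0], [-0.0, -0.0, -1.0]]
force: [-0.1, -2.7, 1.6]
opening: 0.228
grasp_force: 29.9
time_s: 5.7
position: [0.4786, 0.0399, 0.0745]
tcp_rot: [[-0.952, -0.305, -0.0], [-0.305, 0.952, 0.0], [0.0, 0.0, -1.0]]
force: [-0.3, 3.8, 1.8]
opening: 0.225
grasp_force: 29.9
[0.47880903 0.03834894 0.07451146]
pot 0.76 [197.0, 283.8] [0.58806537 0.03448898 0.024     ]
pot_grip 0.89 [190.1, 253.0] [0.47644575 0.02731452 0.074     ]
```

```bash
python3 -m jog '[{"tx":0.47,"ty":-1.45,"tz":0,"roll":0,"jaw":0},{"tx":0.47,"ty":-1.45,"tz":0,"roll":0,"jaw":0},{"tx":0.47,"ty":-1.45,"tz":0,"roll":0,"jaw":0},{"tx":0.47,"ty":-1.45,"tz":0,"roll":0,"jaw":0},{"tx":0.47,"ty":-1.45,"tz":0,"roll":0,"jaw":0},{"tx":0.47,"ty":-1.45,"tz":0,"roll":0,"jaw":0},{"tx":0.47,"ty":-1.45,"tz":0,"roll":0,"jaw":0},{"tx":0.47,"ty":-1.45,"tz":0,"roll":0,"jaw":0}]';python3 -m jog '[{"tx":0.47,"ty":-1.45,"tz":0,"roll":0,"jaw":0},{"tx":0.47,"ty":-1.45,"tz":0,"roll":0,"jaw":0},{"tx":0.47,"ty":-1.45,"tz":0,"roll":0,"jaw":0},{"tx":0.47,"ty":-1.45,"tz":0,"roll":0,"jaw":0},{"tx":0.32,"ty":-1,"tz":0,"roll":0,"jaw":0},{"tx":0.32,"ty":-1,"tz":0,"roll":0,"jaw":0},{"tx":0,"ty":0,"tz":0,"roll":0,"jaw":0},{"tx":0,"ty":0,"tz":0,"roll":0,"jaw":0}]'; python3 -c "
from h import *
s=read_state();c=capture('wrist');print(s['joint_positions'][5]);save(c['img'],'w3.png')
for n in('pot','pot_grip','warm_zone','rest_zone'):
  for r in landmark_of('wrist',n)[:1]: print(n,r['p'],r['point'],at(c,r['point'],.074 if n=='pot_grip' else .024,s))
c=capture('top');save(c['img'][120:220,200:360],'t3.png',5)
for n in('pot','pot_grip','warm_zone','rest_zone'):
  for r in landmark_of('top',n)[:1]: print(n,r['p'],r['point'],at(c,r['point'],.074 if n=='pot_grip' else .024))
"
```

```text
time_s: 6.65
position: [0.4775, -0.0818, 0.0744]
tcp_rot: [[-0.953, -0.304, -0.001], [-0.304, 0.953, 0.001], [0.001, 0.001, -1.0]]
force: [-0.2, 4.3, 1.8]
opening: 0.228
grasp_force: 30.1
time_s: 7.45
position: [0.4781, -0.1652, 0.0747]
tcp_rot: [[-0.953, -0.302, 0.001], [-0.302, 0.953, -0.002], [-0.0, -0.002, -1.0]]
force: [-1.7, -3.1, 1.5]
opening: 0.221
grasp_force: 30.0
-139.20725296179586
pot_grip 0.85 [267.1, 249.5] [ 0.47950698 -0.16402176  0.074     ]
pot 0.83 [162.0, 297.9] [ 0.59703383 -0.13027884  0.024     ]
pot_grip 0.66 [135.9, 136.2] [0.68222954 0.36380692 0.074     ]
warm_zone 0.63 [208.5, 139.5] [0.46281116 0.3649133  0.024     ]
```

View pics/t3.png

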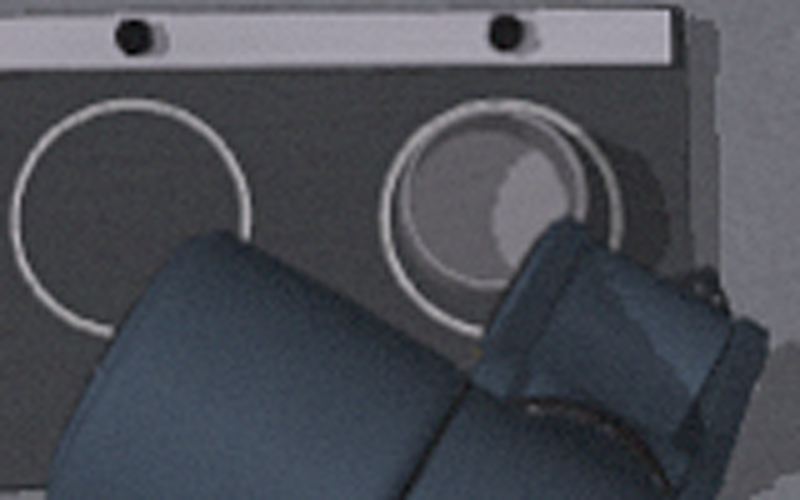

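The pot sits slightly left of the triple ring's centre: rim about (495,200), where the ring at (501,217) predicts about (509,201). I'll quantify the offset with fits.

```bash
cat > fit.py <<'E'
from h import *
from scipy.optimize import minimize
def fit(c,x0,circles,span=.014):
    # circles: (R,z); maximise mean gradient magnitude along projected circles (visible arc only)
    g=cv2.GaussianBlur(c["img"].max(2).astype(np.float32),(0,0),.8)
    G=np.hypot(cv2.Sobel(g,5,1,0),cv2.Sobel(g,5,0,1))
    def sc(v,arcs):
        P=np.array([proj(c,[v[0]+R*np.cos(a),v[1]+R*np.sin(a),z]) for R,z in circles for a in arcs])
        s=cv2.remap(np.minimum(G,150),P[:,1].astype(np.float32)[None],P[:,0].astype(np.float32)[None],1); return s.mean()
    return sc,G
def grid(c,x0,circles,arcs,span=.014):
    sc,_=fit(c,x0,circles); best=(-1,)
    for st,sp in((.002,span),(.0005,.002)):
        x=x0 if best[0]<0 else best[1]
        for dx in np.arange(-sp,sp+1e-9,st):
            for dy in np.arange(-sp,sp+1e-9,st):
                v=(x[0]+dx,x[1]+dy); s=sc(v,arcs)
                if s>best[0]: best=(s,v)
    return np.round(best,4) if 0 else (round(float(best[0]),1),np.round(best[1],4))
E
python3 - <<'E'
from fit import *
c=capture("top"); save(c["img"],"t4.png")
a=np.radians(np.arange(-40,150,6))  # far side, visible
print("pot rim", grid(c,(.595,-.128),[(.055,.086),(.051,.086)],a))
print("ring", grid(c,(.593,-.137),[(.074,.024)],np.radians(np.arange(-50,130,5))))
print("rest", grid(c,(.598,.094),[(.074,.024)],np.radians(np.arange(-40,200,5))))
E
```

```text
pot rim (118.9, array([ 0.5985, -0.116 ]))
ring (145.1, array([ 0.5955, -0.1345]))
rest (127.9, array([0.6   , 0.0965]))
```

```bash
python3 -m jog '[{"tx":0.17,"ty":-0.37,"tz":0,"roll":0,"jaw":0},{"tx":0.17,"ty":-0.37,"tz":0,"roll":0,"jaw":0},{"tx":0,"ty":0,"tz":0,"roll":0,"jaw":0},{"tx":0,"ty":0,"tz":0,"roll":0,"jaw":0.3},{"tx":0,"ty":0,"tz":0,"roll":0,"jaw":0.6},{"tx":0,"ty":0,"tz":0,"roll":0,"jaw":1},{"tx":0,"ty":0,"tz":0,"roll":0,"jaw":1},{"tx":0,"ty":0,"tz":0,"roll":0,"jaw":1}]';python3 -m jog '[{"tx":0,"ty":0,"tz":-2,"roll":0,"jaw":1},{"tx":0,"ty":0,"tz":-3,"roll":0,"jaw":1},{"tx":0,"ty":0,"tz":-4,"roll":0,"jaw":1},{"tx":4,"ty":0,"tz":-3,"roll":0,"jaw":1},{"tx":4,"ty":0,"tz":-2,"roll":0,"jaw":1},{"tx":0,"ty":0,"tz":0,"roll":0,"jaw":1},{"tx":0,"ty":0,"tz":0,"roll":0,"jaw":1}]'; python3 -c "
from fit import *
s=read_state();c=capture('wrist');print(s['joint_positions'][5]);save(c['img'],'w5.png')
for n in('pot','pot_grip','warm_zone','rest_zone','cup'):
  for r in landmark_of('wrist',n)[:1]: print(n,r['p'],r['point'],at(c,r['point'],.074 if n=='pot_grip' else .024,s))
"
```

```text
time_s: 8.8
position: [0.4769, -0.172, 0.0745]
tcp_rot: [[-0.953, -0.303, 0.0], [-0.303, 0.953, -0.0], [-0.0, -0.0, -1.0]]
force: [-0.5, -0.4, -0.2]
opening: 0.578
grasp_force: 0.0
time_s: 9.5
position: [0.4004, -0.1966, 0.2152]
tcp_rot: [[-0.953, -0.302, 0.002], [-0.302, 0.953, -0.001], [-0.001, -0.002, -1.0]]
force: [0.7, -0.6, -0.0]
opening: 0.997
grasp_force: 0.0
-148.13450857676273
pot 0.57 [330.0, 251.5] [ 0.58912948 -0.13451025  0.024     ]
pot_grip 0.55 [264.3, 252.0] [ 0.4745594  -0.17040426  0.074     ]
cup 0.66 [163.5, 100.3] [ 0.43564492 -0.35090118  0.024     ]
```

View pics/w5.png

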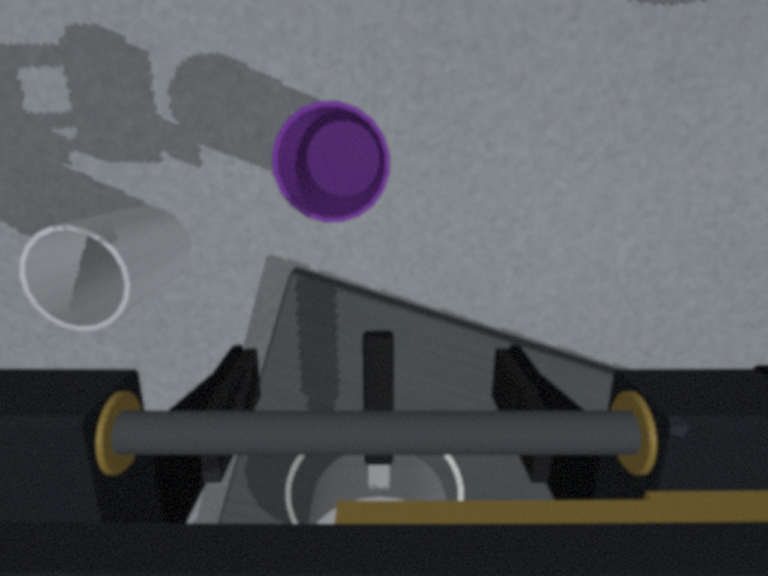

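The wrist view shows the metal cup's rim at about (75,277), the purple look-alike at (330,160), and the handle free between the fingers at (378,395). Next I check the pot from the top and locate the cup.

Run:
```python
from fit import *
s=read_state();c=capture("wrist")
print("cup wrist rim",at(c,[277/1.5,75/1.5],.1,s))
c=capture("top"); im=c["img"].copy()
save(im[120:220,230:390],"t6.png",5)
cc=capture("top")
def ov(im,R,z,v):
    P=np.array([proj(c,[v[0]+R*np.cos(a),v[1]+R*np.sin(a),z]) for a in np.linspace(0,6.28,90)])
    return ((P-[120,230]+.5)*5).astype(np.int32)[:,::-1]
b=cv2.imread("pics/t6.png")
for R,z,v,col in((.074,.024,(.594,-.1355),(0,0,255)),(.055,.086,(.594,-.1355),(0,255,0)),(.031,.1,(.4445,-.3595),(0,255,255))):
    cv2.polylines(b,[ov(b,R,z,v)],True,col,1)
cv2.imwrite("pics/t6.png",b)
for r in landmark_of("top","pot")[:1]+landmark_of("top","warm_zone")[:1]: print(r["p"],at(c,r["point"],.024))
```

```text
cup wrist rim [ 0.44076667 -0.35629825  0.1       ]
0.96 [ 0.58938823 -0.12166911  0.024     ]
0.61 [ 0.65450515 -0.38109025  0.024     ]
```

View pics/t6.png

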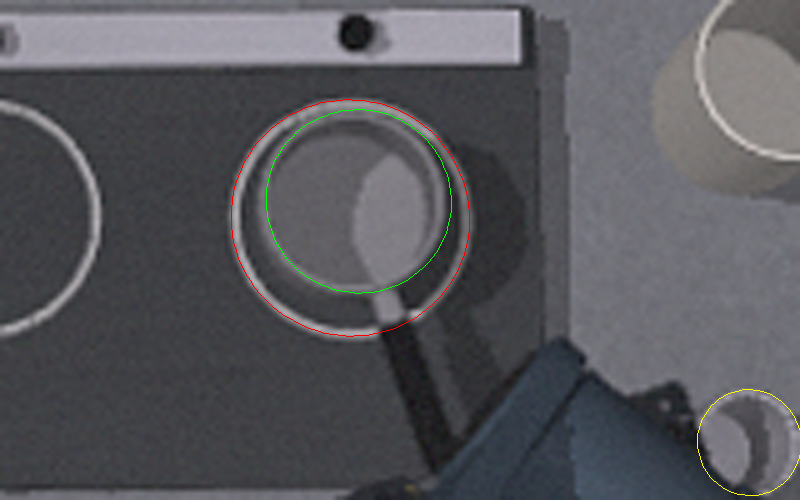

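The red overlay fits the outer ring. The pot rim lies within about 3 mm of the concentric position shown in green, so the pot is in the middle of the zone. The cup's overlay matches too. Moving on to the cup.

```bash
python3 -m jog '[{"tx":0,"ty":0,"tz":0,"roll":0.147,"jaw":1},{"tx":0,"ty":0,"tz":0,"roll":0.147,"jaw":1},{"tx":0,"ty":0,"tz":0,"roll":0.147,"jaw":1},{"tx":0,"ty":0,"tz":0,"roll":0.147,"jaw":1},{"tx":-2.2,"ty":-3.55,"tz":0,"roll":0,"jaw":1},{"tx":-2.2,"ty":-3.55,"tz":0,"roll":0,"jaw":1},{"tx":-2.2,"ty":-3.55,"tz":0,"roll":0,"jaw":1},{"tx":-2.2,"ty":-3.55,"tz":0,"roll":0,"jaw":1}]';python3 -m jog '[{"tx":0,"ty":0,"tz":1,"roll":0,"jaw":1},{"tx":0,"ty":0,"tz":0,"roll":0,"jaw":1},{"tx":0,"ty":0,"tz":0,"roll":0,"jaw":1}]'
python3 - <<'E'
from fit import *
s=read_state();print(s["joint_positions"][5])
c=capture("wrist")
for n in("cup","pot","warm_zone"):
  for r in landmark_of("wrist",n)[:2]: print(n,r["p"],r["point"],at(c,r["point"],.024 if n!="cup" else 0,s))
b=c["img"]
for R,z in((.031,.1),(.029,0)):
    P=np.array([proj(c,[.443+R*np.cos(a),-.358+R*np.sin(a),z],s) for a in np.linspace(0,6.28,90)])
    cv2.polylines(b,[P[:,::-1].astype(np.int32)],True,(255,0,0),1)
save(b,"w7.png")
E
```

```text
time_s: 10.85
position: [0.4464, -0.3584, 0.2145]
tcp_rot: [[-0.961, 0.276, 0.0], [0.276, 0.961, 0.0], [0.0, 0.0, -1.0]]
force: [0.7, 0.4, 0.9]
opening: 1.0
grasp_force: 0.0
time_s: 11.15
position: [0.4452, -0.3555, 0.2038]
tcp_rot: [[-0.961, 0.276, -0.002], [0.276, 0.961, 0.003], [0.003, 0.002, -1.0]]
force: [-0.3, -0.3, 0.5]
opening: 0.999
grasp_force: 0.0
-123.8365093450759
cup 0.82 [41.8, 331.9] [ 0.33918875 -0.23900368  0.        ]
cup 0.61 [172.5, 244.2] [ 0.44216919 -0.35983212  0.        ]
pot 0.83 [247.3, 475.9] [ 0.59046105 -0.13387258  0.024     ]
```

View pics/w7.png

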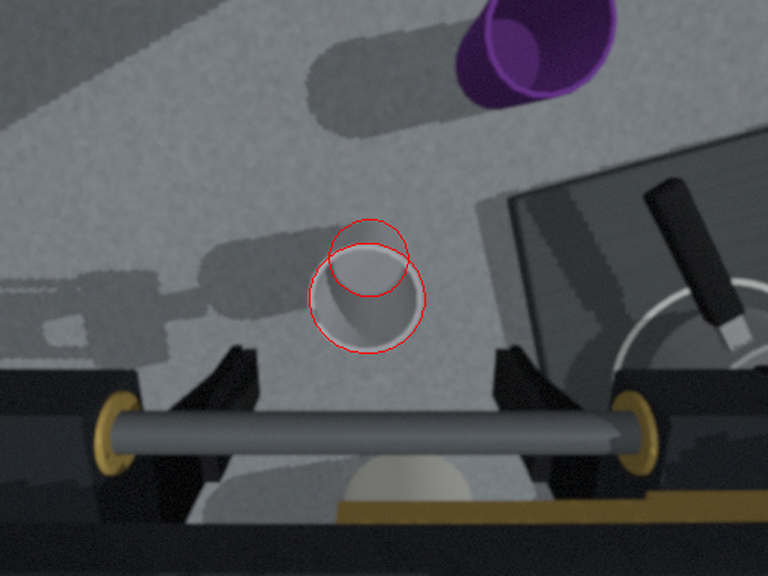

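The cup overlay matches: the rim at (367,298) is centred between the fingers to within about 3 mm. Descending and gripping near the rim.

```bash
python3 -m jog '[{"tx":0.1,"ty":-0.3,"tz":2.5,"roll":0,"jaw":1},{"tx":0,"ty":0,"tz":2.5,"roll":0,"jaw":1},{"tx":0,"ty":0,"tz":2.5,"roll":0,"jaw":1},{"tx":0,"ty":0,"tz":2,"roll":0,"jaw":1},{"tx":0,"ty":0,"tz":1.9,"roll":0,"jaw":1},{"tx":0,"ty":0,"tz":0,"roll":0,"jaw":0.8},{"tx":0,"ty":0,"tz":0,"roll":0,"jaw":0.75},{"tx":0,"ty":0,"tz":0,"roll":0,"jaw":0.7}]';python3 -m jog '[{"tx":0,"ty":0,"tz":0,"roll":0,"jaw":0.6},{"tx":0,"ty":0,"tz":0,"roll":0,"jaw":0},{"tx":0,"ty":0,"tz":0,"roll":0,"jaw":0},{"tx":0,"ty":0,"tz":0,"roll":0,"jaw":0},{"tx":0,"ty":0,"tz":0,"roll":0,"jaw":0}]'
```

```text
time_s: 12.15
position: [0.4449, -0.36, 0.0918]
tcp_rot: [[-0.961, 0.276, 0.001], [0.276, 0.961, -0.002], [-0.002, -0.001, -1.0]]
force: [0.7, -0.9, 0.1]
opening: 0.813
grasp_force: 0.0
time_s: 12.65
position: [0.4448, -0.3604, 0.0918]
tcp_rot: [[-0.961, 0.276, 0.002], [0.276, 0.961, -0.002], [-0.002, -0.001, -1.0]]
force: [-0.4, -0.1, 6.2]
opening: 0.705
grasp_force: 29.9
```

```bash
python3 -m jog '[{"tx":0,"ty":0,"tz":-1,"roll":0,"jaw":0},{"tx":0,"ty":0,"tz":-2,"roll":0,"jaw":0},{"tx":0,"ty":0,"tz":-2.5,"roll":0,"jaw":0},{"tx":0,"ty":0,"tz":-2.5,"roll":0,"jaw":0},{"tx":0,"ty":0,"tz":-2.5,"roll":0,"jaw":0},{"tx":0,"ty":0,"tz":-2.5,"roll":0,"jaw":0},{"tx":-0.3,"ty":1,"tz":0,"roll":0,"jaw":0},{"tx":-0.6,"ty":2,"tz":0,"roll":0,"jaw":0}]';python3 -m jog '[{"tx":-1,"ty":3.2,"tz":0,"roll":0,"jaw":0},{"tx":-1,"ty":3.2,"tz":0,"roll":0,"jaw":0},{"tx":-1,"ty":3.2,"tz":0,"roll":0,"jaw":0},{"tx":-1,"ty":3.2,"tz":0,"roll":0,"jaw":0},{"tx":-1,"ty":3.2,"tz":0,"roll":0,"jaw":0},{"tx":-1,"ty":3.2,"tz":0,"roll":0,"jaw":0},{"tx":-0.8,"ty":2.5,"tz":0,"roll":0,"jaw":0},{"tx":-0.4,"ty":1.2,"tz":0,"roll":0,"jaw":0}]';python3 -m jog '[{"tx":0,"ty":0,"tz":0,"roll":0,"jaw":0},{"tx":0,"ty":0,"tz":0,"roll":0,"jaw":0}]'; python3 -c "
from fit import *
for k in('top','side'):
  c=capture(k)
  for n in('pot','cup'):
    for r in landmark_of(k,n)[:2]: print(k,n,r['p'],r['point'],at(c,r['point'],.024 if n=='pot' else .13))
  b=c['img']
  for R,z,col in((.055,.086,(0,255,0)),(.031,.23,(255,0,0)),(.029,.13,(255,0,0)) ):
    v=(.5935,-.132)
    P=np.array([proj(c,[v[0]+R*np.cos(a),v[1]+R*np.sin(a),z]) for a in np.linspace(0,6.28,90)])
    cv2.polylines(b,[P[:,::-1].astype(np.int32)],True,col,1)
  p=proj(c,[.5935,-.132,.086]).astype(int); save(b[p[0]-60:p[0]+60,p[1]-80:p[1]+80],'x_'+k+'.png',5)
"
```

```text
time_s: 13.45
position: [0.461, -0.3335, 0.2209]
tcp_rot: [[-0.961, 0.278, 0.001], [0.278, 0.961, -0.001], [-0.001, -0.001, -1.0]]
force: [-0.5, 0.4, -1.5]
opening: 0.705
grasp_force: 30.0
time_s: 14.25
position: [0.5936, -0.1298, 0.219]
tcp_rot: [[-0.962, 0.274, -0.002], [0.274, 0.962, 0.002], [0.003, 0.001, -1.0]]
force: [-0.3, 0.1, -1.3]
opening: 0.704
grasp_force: 30.0
time_s: 14.45
position: [0.5928, -0.1332, 0.2198]
tcp_rot: [[-0.961, 0.276, -0.002], [0.276, 0.961, -0.0], [0.002, -0.001, -1.0]]
force: [-0.1, -0.1, -1.0]
opening: 0.708
grasp_force: 30.0
top pot 0.35 [137.1, 135.2] [0.68971814 0.38088423 0.024     ]
top cup 0.65 [246.7, 335.6] [ 0.33662621 -0.22157241  0.13      ]
top cup 0.42 [158.4, 300.0] [ 0.59068068 -0.12803014  0.13      ]
side pot 0.6 [228.5, 299.9] [ 0.58904131 -0.15388037  0.024     ]
side cup 0.76 [260.6, 227.1] [ 0.32239666 -0.37316879  0.13      ]
side cup 0.71 [197.6, 301.4] [ 0.59494284 -0.13698876  0.13      ]
```

View pics/x_side.png

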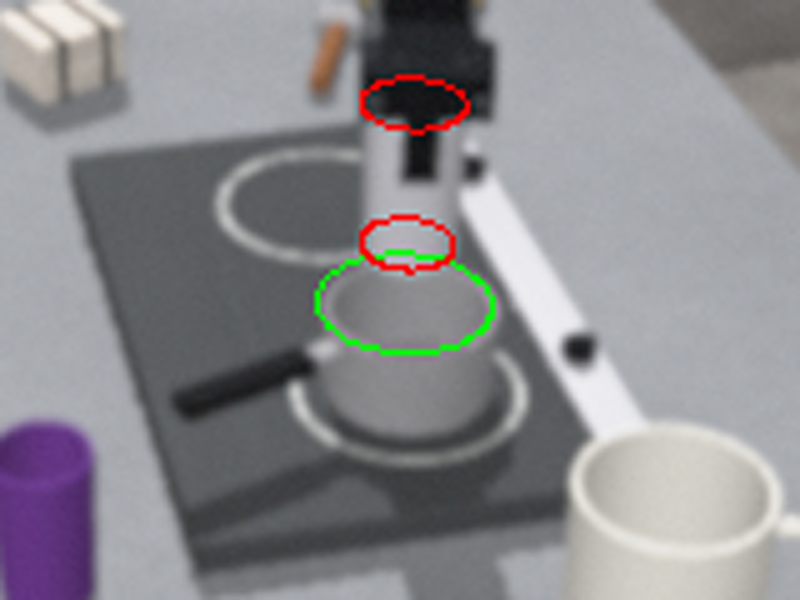

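The side view shows the cup held upright over the pot. The pot rim matches the green overlay, the cup is concentric to within about 2 mm, and the pot stands inside the triple ring. Lowering now, with small steps at the end.

```bash
python3 -m jog '[{"tx":0,"ty":0,"tz":1.5,"roll":0,"jaw":0},{"tx":0,"ty":0,"tz":2,"roll":0,"jaw":0},{"tx":0,"ty":0,"tz":2,"roll":0,"jaw":0},{"tx":0,"ty":0,"tz":2,"roll":0,"jaw":0},{"tx":0,"ty":0,"tz":1,"roll":0,"jaw":0},{"tx":0,"ty":0,"tz":0.6,"roll":0,"jaw":0},{"tx":0,"ty":0,"tz":0.3,"roll":0,"jaw":0},{"tx":0,"ty":0,"tz":0,"roll":0,"jaw":0}]'; python3 -m jog '[{"tx":0,"ty":0,"tz":0.15,"roll":0,"jaw":0},{"tx":0,"ty":0,"tz":0.1,"roll":0,"jaw":0},{"tx":0,"ty":0,"tz":0,"roll":0,"jaw":0}]'
```

```text
time_s: 15.55
position: [0.5938, -0.1332, 0.1268]
tcp_rot: [[-0.961, 0.276, 0.001], [0.276, 0.961, -0.0], [-0.001, -0.0, -1.0]]
force: [0.6, 0.2, -1.5]
opening: 0.702
grasp_force: 30.0
time_s: 15.85
position: [0.5937, -0.1331, 0.1244]
tcp_rot: [[-0.961, 0.276, 0.001], [0.276, 0.961, -0.0], [-0.001, -0.0, -1.0]]
force: [0.5, 0.0, -1.5]
opening: 0.706
grasp_force: 30.0
```

```bash
python3 -m jog '[{"tx":0,"ty":0,"tz":0.1,"roll":0,"jaw":0},{"tx":0,"ty":0,"tz":0,"roll":0,"jaw":0}]'; python3 -m jog '[{"tx":0,"ty":0,"tz":0.05,"roll":0,"jaw":0},{"tx":0,"ty":0,"tz":0,"roll":0,"jaw":0}]'
```

```text
time_s: 16.05
position: [0.5936, -0.133, 0.1231]
tcp_rot: [[-0.961, 0.276, 0.0], [0.276, 0.961, -0.0], [-0.0, -0.0, -1.0]]
force: [-0.3, 0.1, -1.5]
opening: 0.706
grasp_force: 30.0
time_s: 16.25
position: [0.5936, -0.133, 0.1225]
tcp_rot: [[-0.961, 0.276, -0.0], [0.276, 0.961, 0.0], [0.0, 0.0, -1.0]]
force: [-1.2, -0.1, -1.4]
opening: 0.702
grasp_force: 30.0
```

```bash
python3 -m jog '[{"tx":0,"ty":0,"tz":0.1,"roll":0,"jaw":0},{"tx":0,"ty":0,"tz":0,"roll":0,"jaw":0}]'; python3 -m jog '[{"tx":0,"ty":0,"tz":0.05,"roll":0,"jaw":0},{"tx":0,"ty":0,"tz":0,"roll":0,"jaw":0}]'
```

```text
time_s: 16.45
position: [0.5935, -0.133, 0.1214]
tcp_rot: [[-0.961, 0.276, -0.0], [0.276, 0.961, 0.0], [0.0, 0.0, -1.0]]
force: [-0.3, 0.3, -1.0]
opening: 0.703
grasp_force: 30.0
time_s: 16.65
position: [0.5935, -0.133, 0.121]
tcp_rot: [[-0.961, 0.276, -0.0], [0.276, 0.961, 0.0], [0.0, 0.0, -1.0]]
force: [-0.4, 0.2, -0.7]
opening: 0.704
grasp_force: 30.0
```

```bash
python3 -m jog '[{"tx":0,"ty":0,"tz":0.05,"roll":0,"jaw":0},{"tx":0,"ty":0,"tz":0,"roll":0,"jaw":0}]'; python3 -m jog '[{"tx":0,"ty":0,"tz":0.03,"roll":0,"jaw":0},{"tx":0,"ty":0,"tz":0,"roll":0,"jaw":0}]'
```

```text
time_s: 16.85
position: [0.5937, -0.1331, 0.1209]
tcp_rot: [[-0.961, 0.276, 0.0], [0.276, 0.961, -0.0], [-0.0, -0.0, -1.0]]
force: [-0.3, 0.3, 0.4]
opening: 0.706
grasp_force: 30.0
time_s: 17.05
position: [0.5938, -0.1332, 0.1208]
tcp_rot: [[-0.961, 0.276, 0.001], [0.276, 0.961, -0.0], [-0.001, -0.0, -1.0]]
force: [-1.1, 0.6, 3.5]
opening: 0.704
grasp_force: 29.9
```

The cup is on the floor (contact +3.5 N at the expected height). Releasing and retreating.

```bash
python3 -m jog '[{"tx":0,"ty":0,"tz":0,"roll":0,"jaw":0.75},{"tx":0,"ty":0,"tz":0,"roll":0,"jaw":0.85},{"tx":0,"ty":0,"tz":0,"roll":0,"jaw":1},{"tx":0,"ty":0,"tz":0,"roll":0,"jaw":1},{"tx":0,"ty":0,"tz":0,"roll":0,"jaw":1},{"tx":0,"ty":0,"tz":0,"roll":0,"jaw":1},{"tx":0,"ty":0,"tz":0,"roll":0,"jaw":1}]'; python3 -m jog '[{"tx":0,"ty":0,"tz":-1,"roll":0,"jaw":1},{"tx":0,"ty":0,"tz":-2,"roll":0,"jaw":1},{"tx":0,"ty":0,"tz":-3,"roll":0,"jaw":1},{"tx":0,"ty":0,"tz":-3,"roll":0,"jaw":1},{"tx":0,"ty":0,"tz":-3,"roll":0,"jaw":1},{"tx":4,"ty":2,"tz":0,"roll":0,"jaw":1},{"tx":4,"ty":2,"tz":0,"roll":0,"jaw":1},{"tx":4,"ty":2,"tz":0,"roll":0,"jaw":1}]';python3 -m jog '[{"tx":0,"ty":4,"tz":0,"roll":0,"jaw":1},{"tx":0,"ty":4,"tz":0,"roll":0,"jaw":1},{"tx":0,"ty":4,"tz":0,"roll":0,"jaw":1},{"tx":0,"ty":4,"tz":0,"roll":0,"jaw":1},{"tx":0,"ty":0,"tz":0,"roll":0,"jaw":1},{"tx":0,"ty":0,"tz":0,"roll":0,"jaw":1}]'; python3 -c "
from fit import *
b=[]
for k,v in(('top',(.594,-.1355)),('side',(.594,-.1355))):
  c=capture(k);i=c['img']
  for R,z,col in((.074,.024,(255,0,0)),(.055,.086,(0,255,0))):
    P=np.array([proj(c,[v[0]+R*np.cos(a),v[1]+R*np.sin(a),z]) for a in np.linspace(0,6.28,90)])
    if k=='top': cv2.polylines(i,[P[:,::-1].astype(np.int32)],True,col,1)
  p=proj(c,[.594,-.1355,.06]).astype(int); b.append(i[p[0]-50:p[0]+50,p[1]-40:p[1]+40])
save(np.hstack(b),'fin.png',5)"
```

```text
time_s: 17.75
position: [0.5936, -0.133, 0.1202]
tcp_rot: [[-0.961, 0.276, -0.0], [0.276, 0.961, 0.0], [0.0, 0.0, -1.0]]
force: [-0.2, -0.3, -0.2]
opening: 0.993
grasp_force: 0.0
time_s: 18.55
position: [0.4938, -0.0415, 0.2413]
tcp_rot: [[-0.961, 0.277, 0.002], [0.277, 0.961, -0.0], [-0.002, 0.0, -1.0]]
force: [-0.4, 0.6, -0.6]
opening: 0.998
grasp_force: 0.0
time_s: 19.15
position: [0.5389, 0.1122, 0.2407]
tcp_rot: [[-0.962, 0.274, 0.0], [0.274, 0.962, -0.001], [-0.001, -0.0, -1.0]]
force: [-0.3, -0.1, -0.6]
opening: 1.0
grasp_force: 0.0
```

View pics/fin.png

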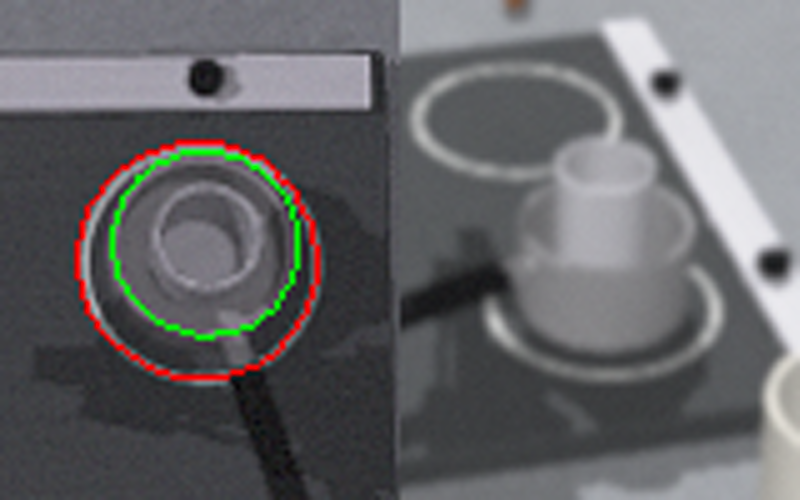

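The final picture shows the cup upright and near-central in the pot, at (207,238) in the top half. The pot is concentric with the ring to within a few mm, and the robot is clear. Handing in.

```bash
python3 -c "
from rig import hand_in
print(hand_in())"
```

```text
the job is handed in; nothing more can be done
None
```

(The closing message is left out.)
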